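# Key and seat the focus disc on the lens carriage

### The arm

A 6-joint arm with a two-finger parallel gripper is mounted at the origin on the work surface. World frame = base frame: x ahead of the robot, y to its left, z up, the work surface at z = 0. Lengths are in m, angles in rad, forces in N, time in s.
With the tool pointing down it reaches from about 0.35 to 0.875 m from the base axis. Payload 15.5 kg.
Tool frame: the origin (TCP) lies at the very end of the fingers, on their centre line; the grasp point (between the pads) lies env.grip_point_offset behind it (env.grip_point_offset is the distance from the TCP to the grasp point, in m); x points along the fingers, y is the direction in which the jaws open and shut, and the axes are right-handed (so a half turn about x gives the same grasp; the last joint's range is limited). The gripper opens to 85 mm and grips with 20 to 120 N. Pads are 22 mm wide; open, the fingers measure 114 mm over their backs; the gripper's body (76 mm by 85 mm) begins 54 mm behind the grasp point. The pads swing forward as they close: fully open they stand 13 mm farther back than shut.
Start: joints at [1.25, 0.494, 1.345, -0, 1.302, -0.096], TCP at [0.139, 0.609, 0.231] pointing down, gripper open.
Joint ranges: [-2.91, 2.91], [-0.82, 2.16], [0.22, 2.67], [-1.22, 4.37], [0.12, 2.79], [-3.08, 3.08]. Speed limits (rad/s): [1.89, 1.89, 2.57, 3.01, 3.01, 3.01].

### API

Orientations are given as a unit quaternion [w, x, y, z].
In Python, from bench import env gives the robot as it stands.
- The arm moves only by the tool step_arm, never from a script. Its argument "steps" is a list of rows, each a list of 3 entries, a list of its own where there are three numbers: the shift along the tool's x, y, z in mm, then the turn, a rotation vector about the tool's x, y, z in degrees, then the opening, from -1 (shut) to 1 (fully open). In form: [[[x, y, z], [wx, wy, wz], gripper], ...]. A call has 1 to 5 rows; each row shifts and turns the commanded pose from where the row before left it, along the tool's axes as they then stand; what a row does not reach is not made up. A row lasts 1/10 s, in which the tool goes at most 50 mm and 8.59 degrees, less where a joint would pass 70% of its speed; a pose out of reach is approached as far as the arm can. A call is refused whole if a number of a shift passes 50 or a number of a turn 8.59, either way. A call with a gripper value outside its range is refused whole. The fingers move at their own pace and stop on an object; "squeeze" is the grip in N (left out, the last holds). Time passes only in rows, so rows that do not move let the fingers close. It gives the time, the measured TCP pose, the force and the opening at its end, in the units of the state.
- env.read_state(): the state, without advancing time (a new reading comes with each control period).
- env.camera(name): name is "scene" or "side" or "wrist"; returns the picture (420x560x3 uint8, red, green, blue); there is no depth.
- env.camera_params(name): a dict with "K" (3x3 intrinsics, pixels), "xyz" and "attitude" of the camera in the world. Camera axes: x right, y down, z forward; pixel columns grow to the right and rows downward; lengths in m; the calibration is good to about 2 mm. A picture is of the moment at which its call begins: read the wrist's pose just before it. camera_params takes no time and is no camera call; for the wrist camera it gives the pose at the moment of the call.
- env.job_done(): hands the job in, once; it reports no verdict.
Trained networks look in the newest picture that a camera, given by its name, has taken for a name from the list of things; names that differ only in an ending like _2 or _b are one class to them, and where a whole thing is asked for, a point or a joint stands for the part that bears it (a point fixed in the world has none). Each returns a list of dicts, best first, with "conf" (0 to 1); they miss things now and then, are a little off and sometimes report something else, mostly with a low value. They report only what shows in the picture. A call takes as long as a camera call.
- env.boxes_of(camera, name): "bbox" ([left, top, right, bottom] in pixels, round what is visible of it).
- env.pinpoint(camera, name): "uv" ([column, row] in pixels: a listed point, or the origin of a listed thing).
The state is a dict: "clock": time; "q": joint angles; "joint_vel": joint speeds; "joint_efforts": joint torques, N m; "position": TCP position; "eef_rot": TCP orientation; "contact_force": force on the tool from outside, world axes, zero at the start; "ft_torque": the same for the moment, N m; "opening": opening from 0.0 (shut) to 1.0 (fully open).
Only numpy, scipy, OpenCV 4.12 (cv2) and the standard library are available. Lean on these libraries where they do the work, as an engineer would, in place of code of your own. Each camera call takes 0.05 s, during which the arm holds its last target. There are 200 camera calls.

### The job

On the lens carriage, turn the raised black focus disc by pushing its finger post with a fingertip until its notch meets the key pin on the small ear at its rim, then press the disc straight down on its centre until it is fully home over the pin. Do not lift the disc, do not shift anything else on the counter, and finish with the hand clear.

Things in the scene. Friction and masses are not known exactly. Their poses are not given: they have to be found in the camera images.
- focus_disc: Black anodised focus disc, 100 mm across, 8 mm thick, lying flat and raised on the lens carriage. Origin on its vertical turning axis at its underside, 69 mm above the counter at the start, 57 mm when seated. Its +x points out through its notch, z up. Turns either way without end, about 0.04 N m friction (1.2 N at the finger post), stays where left.
- press_pad (a point): Centre of the top face of the round steel press pad, 28 mm across, in the middle of the disc, on its turning axis; the pad stands 3 mm above the disc's top face. 80 mm above the counter at the start, 68 mm when seated.
- notch (a point): Middle of the disc's only notch, on the disc's top face at its rim, 50 mm from the turning axis. The notch is 15 mm wide, cut straight through the disc, open at the rim, and reaches in to 42 mm from the axis.
- post_top (a point): Centre of the top of the upright steel finger post on the disc, exactly opposite the notch, 35 mm from the turning axis; round, 12 mm thick, 25 mm high above the disc's top face. Pushing it sideways turns the disc.
- pin_tip (a point): Tip of the fixed upright steel key pin on the carriage, 50 mm from the turning axis (half of it shows beyond the disc's rim), on the dark square ear, 24 mm wide, that sticks out of the round flange under the disc. 9 mm thick, 11.5 mm high, the upper 4.5 mm a cone down to 4 mm. It stops the disc unless the notch is over it (up to 5 degrees off, the cone draws it in).
- seat (a joint): How far the disc has been pressed down, in m: 0 raised (start), 0.012 fully home on a solid stop; negative is pulled up. Stiff friction, no spring: a push of about 5 N slides it down (10 to 15 N makes sure it is home), and it stays where left.
- slide_rail: Steel slide rail fixed on the counter, 380 mm long along its own y axis, base 75 mm wide; origin under its centre. The lens carriage is clamped somewhere along it and does not slide under the forces of this job.
- carriage: Aluminium lens carriage clamped on the rail, 100 x 105 mm, with a round flange 106 mm across whose top is 56 mm above the counter; the disc sits over it. Origin at counter height below the disc's axis, axes as the rail's. The pin and its ear are towards -y. A lying black lens reaches 112 mm out to +x, 72 mm high; a clamp screw 68 mm out to -x.
- chart_block: matte white resin test chart block standing on the counter, 70 x 35 x 85 mm high, loose; origin under its centre
- lens_cap: glossy chrome lens cap lying flat, 60 mm across, 10 mm high, loose; origin under its centre
- loupe: brown glass bottle-shaped loupe standing upright, 42 mm across, 76 mm high, loose; origin under its centre
- filter_ring: thin black filter ring lying flat, 56 mm outside, 46 mm inside, 8 mm high, loose; origin under its centre
- spare_knob: small spare black knob standing on the counter, 36 mm across, 20 mm high, loose; origin under its centre
- lens_barrel: black lens standing upright to the left, 68 mm across, 85 mm high, loose; origin under its centre
- screwdriver: screwdriver lying on the counter to the right, 160 mm long, loose; origin on its length

How it is judged:
By the outcome, as a careful person would: the job done as asked, in the order asked, and still so for the second after the job is handed in, with the robot touching nothing.
It also fails if it takes over 56 s, if anything falls off the work surface, if the arm or the gripper's body presses on something with over 40 N, if the wrist force passes 120 N, or if a joint passes its speed limit or range.

## Working session

There is one attempt and no reset: what is moved stays moved. The work goes in short steps, Python scripts to look and compute and a tool call to move; the robot and the scene stay as the last step left them, time stands still between calls to the robot, and variables do not carry over. Pictures are saved under pics/ and viewed, about 8 in all and at most 12, crops included, and the job is handed in when it is done.

Besides the shell and the picture viewer there is one more tool, called after "Call:" as a command line: name --argument value ..., lists and objects as JSON in quotes. step_arm: Moves the arm, as the interface text tells. Its arguments: {"type":"object","properties":{"steps":{"type":"array","items":{"type":"array"}},"squeeze":{"type":"number"}},"required":["steps"]}

```bash
mkdir -p pics; ls; cat > h.py <<'E'
import numpy as np, cv2
from scipy.spatial.transform import Rotation as R
from bench import env
def quat(q): return R.from_quat([q[1],q[2],q[3],q[0]])
def ray(cam,uv,P=None):
    P=P or env.camera_params(cam); K=np.array(P["K"]); a=np.array(P["attitude"],float)
    Rm=quat(a).as_matrix() if a.size==4 else a.reshape(3,3)
    d=Rm@np.linalg.solve(K,[uv[0],uv[1],1]); return np.array(P["xyz"]),d
def atz(cam,uv,z):
    o,d=ray(cam,uv); return o+d*(z-o[2])/d[2]
def proj(cam,p):
    P=env.camera_params(cam);a=np.array(P["attitude"],float)
    Rm=quat(a).as_matrix() if a.size==4 else a.reshape(3,3)
    c=np.array(P["K"])@(Rm.T@(np.array(p)-P["xyz"])); return c[:2]/c[2]
E
python3 - <<'E'
from h import *
np.set_printoptions(precision=4,suppress=True)
s=env.read_state(); print(s["clock"],s["position"],s["eef_rot"],s["opening"],env.grip_point_offset)
print(quat(s["eef_rot"]).as_matrix())
ims=[]
for c in ["scene","side"]:
    im=env.camera(c); cv2.imwrite(f"pics/{c}0.png",im[:,:,::-1]); print(c,env.camera_params(c))
    for n,z in [("press_pad",.08),("notch",.077),("post_top",.102),("pin_tip",.0675),("carriage",0),("slide_rail",0),("focus_disc",.069),("chart_block",0),("loupe",0),("lens_barrel",0),("lens_cap",0),("spare_knob",0),("filter_ring",0),("screwdriver",0)]:
        r=env.pinpoint(c,n)
        for k in r[:2]: print(n,np.round(k["uv"],1),round(k["conf"],2),atz(c,k["uv"],z))
E
```

```text
pics
0.0 [0.1392 0.6089 0.2307] [ 0.7026  0.0789  0.7027 -0.0797] 0.9948110046398778 0.0187
[[-0.0004  0.2229  0.9748]
 [-0.0012  0.9748 -0.2229]
 [-1.     -0.0012 -0.0001]]
scene {'K': array([[436.9995,   0.    , 278.0995],
       [  0.    , 436.9995, 214.1337],
       [  0.    ,   0.    ,   1.    ]]), 'xyz': array([ 1.1738, -0.2807,  1.1969]), 'attitude': array([-0.2247,  0.8195,  0.5088, -0.1381])}
press_pad [253.8 221.2] 0.75 [ 0.5735 -0.06    0.08  ]
notch [241.  213.1] 0.78 [ 0.5298 -0.082   0.077 ]
notch [244.  230.5] 0.55 [ 0.5876 -0.098   0.077 ]
post_top [262.3 222.5] 0.71 [ 0.6001 -0.0442  0.102 ]
pin_tip [240.9 226.7] 0.96 [ 0.5669 -0.0995  0.0675]
carriage [255.9 233.1] 0.93 [ 0.572  -0.0561  0.    ]
carriage [265.1 224.3] 0.19 [ 0.5564 -0.0171  0.    ]
slide_rail [260.9 231.5] 0.91 [ 0.5737 -0.0398  0.    ]
focus_disc [253.3 221.1] 0.64 [ 0.5666 -0.059   0.069 ]
chart_block [344.  224.8] 0.62 [0.6677 0.2041 0.    ]
chart_block [140.6 214.4] 0.51 [ 0.3486 -0.3562  0.    ]
loupe [321.4 251.2] 0.79 [0.7163 0.0956 0.    ]
lens_barrel [350.7 133.7] 0.88 [0.3571 0.4166 0.    
[... 767 characters left out ...]

pin_tip [322.6 251.9] 0.51 [0.4516 0.1074 0.0675]
carriage [285.5 215.2] 0.85 [ 0.5734 -0.0539  0.    ]
carriage [272.5 189.9] 0.55 [ 0.6283 -0.1448  0.    ]
slide_rail [284.3 219.3] 0.72 [ 0.5741 -0.0383  0.    ]
focus_disc [288.1 199.8] 0.55 [ 0.5653 -0.05    0.069 ]
chart_block [327.4 251.1] 0.71 [0.4424 0.0514 0.    ]
chart_block [233.3 284.4] 0.68 [0.6621 0.1954 0.    ]
loupe [221.4 244.5] 0.72 [0.7241 0.0779 0.    ]
lens_barrel [341.3 389.8] 0.59 [0.3685 0.4168 0.    ]
lens_cap [324.  256.5] 0.8 [0.4491 0.0705 0.    ]
spare_knob [329.4 216.8] 0.54 [ 0.4512 -0.069   0.    ]
filter_ring [237.  188.1] 0.53 [ 0.7329 -0.1342  0.    ]
screwdriver [371.2 152.2] 0.72 [ 0.3528 -0.3605  0.    ]
```

View crops.

```bash
python3 - <<'E'
import cv2,numpy as np
a=cv2.imread("pics/scene0.png")[150:300,170:370]; b=cv2.imread("pics/side0.png")[130:280,200:400]
cv2.imwrite("pics/c0.png",np.vstack([cv2.resize(x,(400*1,300),interpolation=cv2.INTER_CUBIC) for x in (a,b)]))
cv2.imwrite("pics/c0.png",np.hstack([cv2.resize(x,(400,300),interpolation=cv2.INTER_CUBIC) for x in (a,b)]))
E
```

```text
(no output)
```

View pics/c0.png

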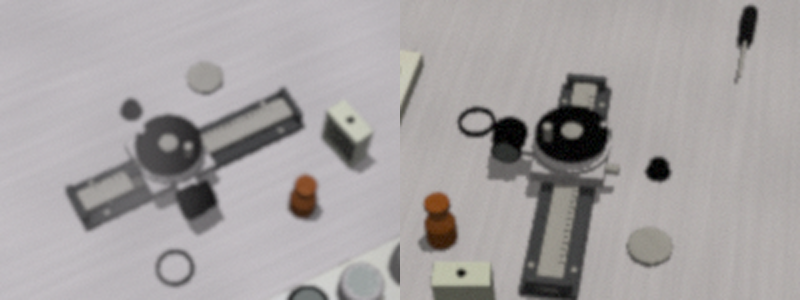

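View pics/scene0.png

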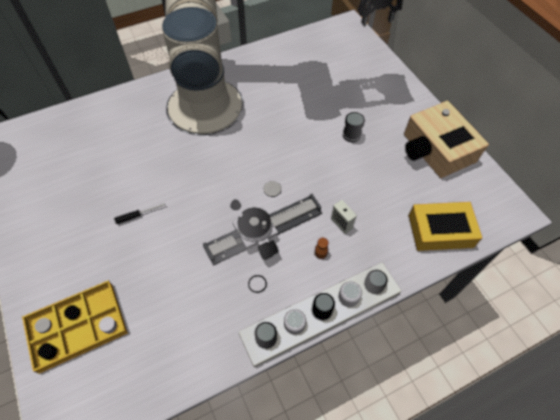

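The views agree: the axis is near (0.573, -0.058). The notch bears about -149° (crop, scene: upper left) and the post about +29°. The pin is towards -y, so the disc must turn about 60° CCW. I'll move above it with the gripper shut.

Call:
step_arm --steps '[[[-3.5, -27.7, 28.6], [0, 0, 0], -1], [[-3.5, -27.7, 28.6], [0, 0, 0], -1], [[-3.5, -27.7, 28.6], [0, 0, 0], -1], [[-3.5, -27.7, 28.6], [0, 0, 0], -1], [[-3.5, -27.7, 28.6], [0, 0, 0], -1]]'

```text
clock: 2.0
position: [0.2484, 0.4411, 0.249]
eef_rot: [0.703, 0.079, 0.703, -0.079]
contact_force: [1.2, 0.4, -0.1]
opening: 0.145
```

Call:
step_arm --steps '[[[-3.5, -27.7, 28.6], [0, 0, 0], -1], [[-3.5, -27.7, 28.6], [0, 0, 0], -1], [[-3.5, -27.7, 28.6], [0, 0, 0], -1], [[-3.5, -27.7, 28.6], [0, 0, 0], -1], [[-3.5, -27.7, 28.6], [0, 0, 0], -1]]'

```text
clock: 2.5
position: [0.3571, 0.2741, 0.2666]
eef_rot: [0.703, 0.079, 0.702, -0.079]
contact_force: [0.5, 1.1, 0.4]
opening: -0.002
```

Call:
step_arm --steps '[[[-3.5, -27.7, 28.6], [0, 0, 0], -1], [[-3.5, -27.7, 28.6], [0, 0, 0], -1], [[-3.5, -27.7, 28.6], [0, 0, 0], -1], [[-3.5, -27.7, 28.6], [0, 0, 0], -1], [[-3.5, -27.7, 28.6], [0, 0, 0], -1]]'

```text
clock: 3.0
position: [0.4656, 0.107, 0.2841]
eef_rot: [0.703, 0.079, 0.702, -0.079]
contact_force: [0.4, 1.2, -0.4]
opening: 0.003
```

Call:
step_arm --steps '[[[0, 0, 0], [8, 0, 0], -1], [[0, 0, 0], [8, 0, 0], -1], [[0, 0, 0], [8, 0, 0], -1], [[0, 0, 0], [8, 0, 0], -1], [[0, 0, 0], [8, 0, 0], -1]]'

```text
clock: 3.5
position: [0.4649, 0.1085, 0.2838]
eef_rot: [0.632, 0.317, 0.632, -0.317]
contact_force: [0.2, 0.2, 0.0]
opening: 0.002
```

```bash
cat > look.py <<'E'
from h import *
import sys
np.set_printoptions(precision=4,suppress=True)
s=env.read_state(); print(s["clock"],s["position"],s["q"],s["contact_force"]); print(quat(s["eef_rot"]).as_matrix())
dz=float(sys.argv[2]) if len(sys.argv)>2 else 0
for c in sys.argv[3:] or ["wrist"]:
    im=env.camera(c); cv2.imwrite(f"pics/{c}_{sys.argv[1]}.png",im[:,:,::-1]); P=env.camera_params(c); print(c,P["xyz"],P["attitude"])
    for n,z in [("press_pad",.08),("notch",.077),("post_top",.102),("pin_tip",.0675),("focus_disc",.069)]:
        for k in env.pinpoint(c,n)[:2]: print(n,np.round(k["uv"],1),round(k["conf"],2),atz(c,k["uv"],z-(n!="pin_tip")*dz))
E
python3 look.py 1
```

```text
3.5 [0.4649 0.1085 0.2838] [ 0.1042  0.2301  1.6177 -0.      1.2937 -0.5378] [0.1916 0.2352 0.0264]
[[ 0.0001  0.8009  0.5988]
 [-0.      0.5988 -0.8009]
 [-1.      0.0001  0.0001]]
wrist [0.4208 0.1683 0.4266] [0.1391 0.9401 0.308  0.0454]
press_pad [269.9 336.5] 0.49 [ 0.5748 -0.0552  0.08  ]
post_top [294.1 349.7] 0.53 [ 0.6009 -0.0375  0.102 ]
focus_disc [266.5 334.6] 0.82 [ 0.5754 -0.0618  0.069 ]
focus_disc [198.2 265.3] 0.7 [ 0.4483 -0.0321  0.069 ]
```

View pics/wrist_1.png

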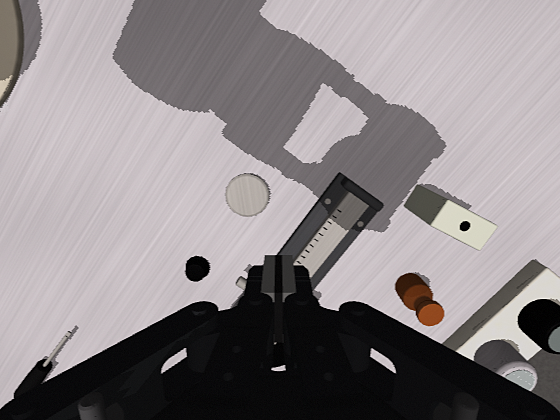

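The picture shows the camera looking down on the tool's -z side; the fingers, at about (278, 265), hide the disc. I'll go past the disc along +z so that it lies in front of the camera.

Call:
step_arm --steps '[[[4, -1.2, 30], [0, 0, 0], -1], [[4, -1.2, 30], [0, 0, 0], -1], [[4, -1.2, 30], [0, 0, 0], -1], [[4, -1.2, 30], [0, 0, 0], -1], [[4, -1.2, 30], [0, 0, 0], -1]]'

```text
clock: 4.3
position: [0.5513, -0.0157, 0.2636]
eef_rot: [0.634, 0.314, 0.634, -0.314]
contact_force: [-0.4, 0.1, 1.2]
opening: -0.002
```

Call:
step_arm --steps '[[[4, -1.2, 30], [0, 0, 0], -1], [[4, -1.2, 30], [0, 0, 0], -1], [[4, -1.2, 30], [0, 0, 0], -1], [[4, -1.2, 30], [0, 0, 0], -1], [[4, -1.2, 30], [0, 0, 0], -1]]'

```text
clock: 4.8
position: [0.637, -0.1389, 0.2435]
eef_rot: [0.634, 0.314, 0.634, -0.314]
contact_force: [-0.1, 0.6, 0.9]
opening: 0.002
```

```bash
python3 look.py 2
```

```text
4.8 [ 0.637  -0.1389  0.2435] [-0.3063  0.5222  1.2575  0.      1.3619 -0.9568] [-0.0848  0.6231  0.9332]
[[-0.      0.7958  0.6056]
 [ 0.      0.6056 -0.7958]
 [-1.     -0.     -0.    ]]
wrist [ 0.5937 -0.0833  0.3852] [0.1394 0.9374 0.3157 0.0465]
press_pad [276.1  83.6] 0.77 [ 0.5745 -0.0609  0.08  ]
notch [219.9  79.6] 0.88 [ 0.5311 -0.0869  0.077 ]
post_top [315.8  84.6] 0.87 [ 0.6009 -0.0405  0.102 ]
pin_tip [246.5 132.3] 0.65 [ 0.5756 -0.1092  0.0675]
focus_disc [275.1  85.5] 0.8 [ 0.5723 -0.0584  0.069 ]
focus_disc [317.8  81. ] 0.26 [ 0.6013 -0.0315  0.069 ]
```

View pics/wrist_2.png

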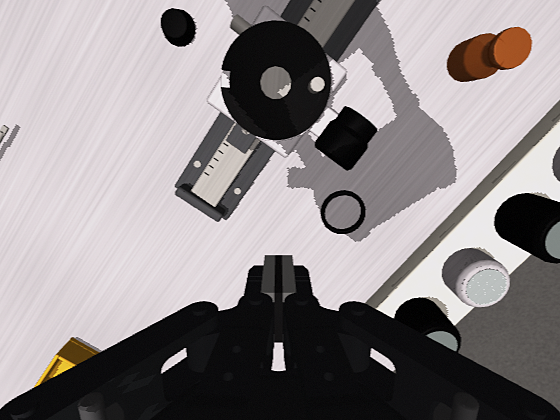

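The picture shows the disc centre at about (276, 83), notch at (225, 80), post top at (317, 85) and ear/pin at (246, 135). The axis is about (0.574, -0.060). I'll move the fingertip behind the post.

Call:
step_arm --steps '[[[0, 16, -36], [0, 0, 0], -1], [[0, 16, -36], [0, 0, 0], -1], [[30, 0, 0], [0, 0, 0], -1], [[30, 0, 0], [0, 0, 0], -1], [[20, 0, 0], [0, 0, 0], -1]]'

```text
clock: 5.6
position: [0.6174, -0.0598, 0.1626]
eef_rot: [0.633, 0.314, 0.634, -0.314]
contact_force: [0.5, -0.3, 0.0]
opening: -0.001
```

```bash
python3 look.py 3 0 wrist scene side; python3 - <<'E'
import cv2,numpy as np
a=cv2.imread("pics/wrist_3.png"); b=cv2.imread("pics/side_3.png")[150:240,225:345]
cv2.imwrite("pics/c3.png",np.hstack([cv2.resize(a,(400,300)),cv2.resize(b,(400,300),interpolation=cv2.INTER_CUBIC)]))
E
```

```text
5.6 [ 0.6174 -0.0598  0.1626] [-0.1928  0.5571  1.4365  0.0001  1.149  -0.843 ] [ 0.457  -0.2581  0.0393]
[[-0.001   0.7959  0.6054]
 [ 0.0002  0.6054 -0.7959]
 [-1.     -0.0006 -0.0008]]
wrist [ 0.5717 -0.0009  0.3028] [0.1375 0.9375 0.3165 0.0445]
press_pad [230.1 183.6] 0.89 [ 0.5718 -0.0586  0.08  ]
notch [162.9 175.7] 0.94 [ 0.5309 -0.0849  0.077 ]
notch [244.6 167.8] 0.28 [ 0.5747 -0.0444  0.077 ]
post_top [277.1 195.3] 0.66 [ 0.6032 -0.042   0.102 ]
post_top [462.3 134.1] 0.48 [0.6716 0.0593 0.102 ]
pin_tip [196.1 232.1] 0.97 [ 0.5755 -0.1126  0.0675]
focus_disc [230.1 182.9] 0.85 [ 0.5746 -0.063   0.069 ]
scene [ 1.1738 -0.2807  1.1969] [-0.2247  0.8195  0.5088 -0.1381]
press_pad [253.3 220. ] 0.91 [ 0.5692 -0.0596  0.08  ]
press_pad [236.3 203.2] 0.44 [ 0.4935 -0.0811  0.08  ]
notch [238.4 214.8] 0.64 [ 0.5317 -0.0913  0.077 ]
post_top [265.  221.3] 0.75 [ 0.5999 -0.0356  0.102 ]
post_top [270.5 187. ] 0.67 [0.4997 0.0307 0.102 ]
pin_tip [241.4 226.7] 0.72 [ 0.5675 -0.0982  0.0675]
focus_disc [254.4 221.9] 0.94 [ 0.5705 -0.0572  0.069 ]
focus_disc [272.5 189.6] 0.51 [0.4908 0.0414 0.069 ]
side [0.4077 0.859  1.0582] [ 0.0319 -0.0806  0.9315 -0.3534]
press_pad [284.1 196.1] 0.8 [ 0.5765 -0.0514  0.08  ]
press_pad [222.6 245.2] 0.74 [0.6967 0.1385 0.08  ]
notch [300.4 186. ] 0.57 [ 0.5396 -0.0994  0.077 ]
post_top [272.  192.2] 0.59 [ 0.6067 -0.0395  0.102 ]
pin_tip [288.8 183.8] 0.71 [ 0.574  -0.1117  0.0675]
focus_disc [286.9 198.8] 0.77 [ 0.5691 -0.0531  0.069 ]
```

View pics/c3.png

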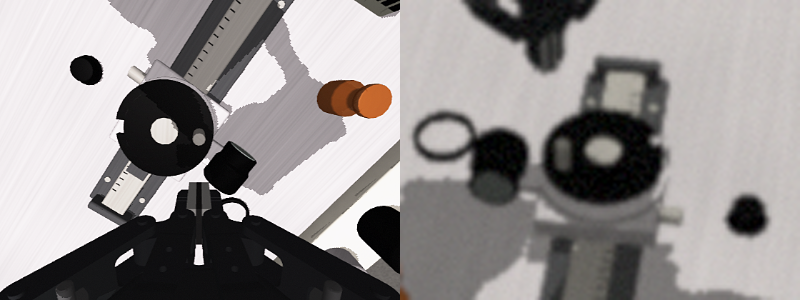

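The picture shows the post (199, 136 in the left crop) straight ahead of the fingertip, with about 6 mm of clearance. Nothing is in the way below, so I'll descend.

Call:
step_arm --steps '[[[25, 0, 3], [0, 0, 0], -1], [[20, 0, 0], [0, 0, 0], -1], [[15, 0, 0], [0, 0, 0], -1], [[15, 0, 0], [0, 0, 0], -1], [[0, 0, 0], [0, 0, 0], -1]]'

```text
clock: 7.0
position: [0.6191, -0.0633, 0.087]
eef_rot: [0.632, 0.315, 0.634, -0.315]
contact_force: [-1.5, 0.0, 1.1]
opening: -0.001
```

```bash
python3 - <<'E'
from h import *
s=env.read_state();p=s["position"];M=quat(s["eef_rot"]).as_matrix();print(p,s["contact_force"])
ax=np.array([.5725,-.0592]); r=p[:2]-ax; print(np.hypot(*r)*1e3,np.degrees(np.arctan2(r[1],r[0])))
for a in(6,):
    a=np.radians(a);Q=np.array([[np.cos(a),-np.sin(a)],[np.sin(a),np.cos(a)]])
    d=np.r_[Q@r-r,0]; print(M.T@d*1e3)
E
```

```text
[ 0.61913479 -0.06331128  0.08698398] [-1.52871929  0.02818663  1.12978051]
46.81566220384506 -5.038113428798043
[ 2.53334670e-03  3.09433206e+00 -3.79972299e+00]
```

Call:
step_arm --steps '[[[0, 0, -4], [0, 0, 0], -1], [[0, 0, -3], [0, 0, 0], -1], [[0, 0, -2], [0, 0, 0], -1], [[0, 2.2, -3.8], [-6, 0, 0], -1], [[0, 2.2, -3.8], [-6, 0, 0], -1]]'

```text
clock: 7.5
position: [0.6135, -0.0476, 0.0895]
eef_rot: [0.664, 0.246, 0.663, -0.246]
contact_force: [0.3, -2.6, -0.1]
opening: 0.0
```

Call:
step_arm --steps '[[[0, 2.2, -3.8], [-6, 0, 0], -1], [[0, 2.2, -3.8], [-6, 0, 0], -1], [[0, 2.2, -3.8], [-6, 0, 0], -1], [[0, 2.2, -3.8], [-6, 0, 0], -1], [[0, 0, 0], [0, 0, 0], -1]]'

```text
clock: 8.0
position: [0.6051, -0.0319, 0.0894]
eef_rot: [0.7, 0.103, 0.699, -0.103]
contact_force: [-0.0, -0.3, 0.3]
opening: 0.001
```

```bash
python3 look.py 4
```

```text
8.0 [ 0.6051 -0.0319  0.0894] [-0.1512  0.6301  1.5395  0.      0.9712 -1.4299] [-0.0196 -0.2772  0.2503]
[[ 0.0008  0.288   0.9576]
 [-0.0001  0.9576 -0.288 ]
 [-1.      0.0001  0.0008]]
wrist [ 0.534  -0.0104  0.232 ] [0.1177 0.7949 0.5888 0.0873]
press_pad [211.7 221.5] 0.58 [ 0.5729 -0.057   0.08  ]
notch [127.4 244.4] 0.26 [ 0.5726 -0.1045  0.077 ]
post_top [273.7 250. ] 0.64 [ 0.5876 -0.0289  0.102 ]
post_top [461.  302.9] 0.57 [0.6384 0.0463 0.102 ]
pin_tip [267.3 173.1] 0.7 [ 0.5596 -0.0242  0.0675]
pin_tip [130.9 242. ] 0.65 [ 0.5741 -0.1078  0.0675]
focus_disc [212.5 216. ] 0.55 [ 0.5728 -0.059   0.069 ]
```

View pics/wrist_4.png

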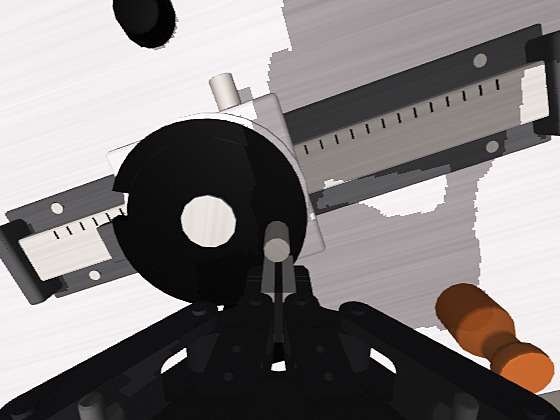

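The picture shows the post at (275, 250) touching the fingertip and the notch at about (120, 207). The pin/ear lies further on, at about (130, 243). About 27° remains.

```bash
python3 - <<'E'
from h import *
for a,b,z in [((20,238),(548,66),.02),((6,215),(540,26),.02),((45,303),(558,132),.02)]:
    d=atz("wrist",b,z)-atz("wrist",a,z); print(np.degrees(np.arctan2(d[1],d[0])),np.hypot(*d[:2]))
ax=np.array([.5727,-.0587])
for uv,z in [((120,207),.077),((275,250),.102)]:
    p=atz("wrist",uv,z)[:2]-ax; print(p,np.degrees(np.arctan2(p[1],p[0])))
s=env.read_state();p=s["position"];M=quat(s["eef_rot"]).as_matrix()
r=p[:2]-ax; print(np.hypot(*r)*1e3,np.degrees(np.arctan2(r[1],r[0])))
a=np.radians(6);Q=np.array([[np.cos(a),-np.sin(a)],[np.sin(a),np.cos(a)]])
print(M.T@np.r_[Q@r-r,0]*1e3)
E
```

```text
90.93237231797642 0.3646195858624203
91.81854735976829 0.36198485267976077
92.47858236511507 0.3778636686471609
[-0.01985687 -0.04080993] -115.9461449015692
[0.0149128 0.0302919] 63.78882840752241
41.75948459717943 38.96353160129384
[-2.55935315e-04  2.25520763e+00 -3.74433891e+00]
```

Call:
step_arm --steps '[[[0, 2.2, -3.8], [-6, 0, 0], -1], [[0, 2.2, -3.8], [-6, 0, 0], -1], [[0, 2.2, -3.8], [-6, 0, 0], -1], [[0, 2.2, -3.8], [-6, 0, 0], -1], [[0, 0, 0], [0, 0, 0], -1]]'

```text
clock: 8.8
position: [0.5911, -0.0215, 0.0888]
eef_rot: [0.706, -0.044, 0.706, 0.044]
contact_force: [0.1, 0.6, -0.3]
opening: -0.001
```

```bash
python3 look.py 5
```

```text
8.8 [ 0.5911 -0.0215  0.0888] [-0.1373  0.6157  1.5767  0.      0.9494 -1.8335] [ 0.1357  0.5519 -0.3012]
[[-0.0002 -0.1251  0.9921]
 [ 0.0001  0.9921  0.1251]
 [-1.      0.0001 -0.0002]]
wrist [ 0.5175 -0.0304  0.2316] [0.0968 0.6555 0.7409 0.1096]
press_pad [211.6 220.3] 0.78 [ 0.5712 -0.0573  0.08  ]
notch [110.4 205.8] 0.94 [ 0.5708 -0.1087  0.077 ]
notch [386.6 367.2] 0.3 [0.6513 0.0506 0.077 ]
post_top [276.  249.4] 0.82 [ 0.5735 -0.0245  0.102 ]
pin_tip [118.9 209.4] 0.57 [ 0.5756 -0.1091  0.0675]
focus_disc [211.3 217.4] 0.75 [ 0.5735 -0.0595  0.069 ]
```

View pics/wrist_5.png

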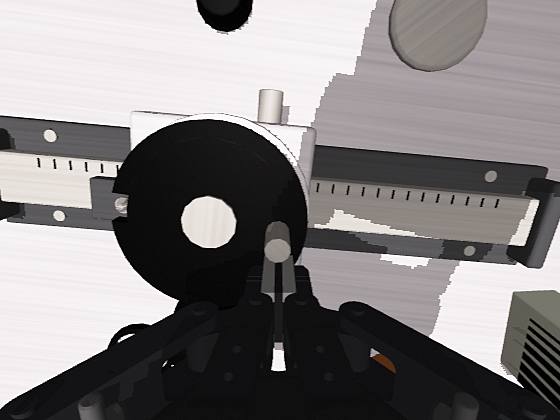

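```bash
python3 - <<'E'
import cv2
a=cv2.imread("pics/wrist_5.png")[170:240,80:240]; a=cv2.convertScaleAbs(a,alpha=1.6,beta=25)
cv2.imwrite("pics/c5.png",cv2.resize(a,None,fx=5,fy=5,interpolation=cv2.INTER_NEAREST))
E
```

```text
(no output)
```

View pics/c5.png

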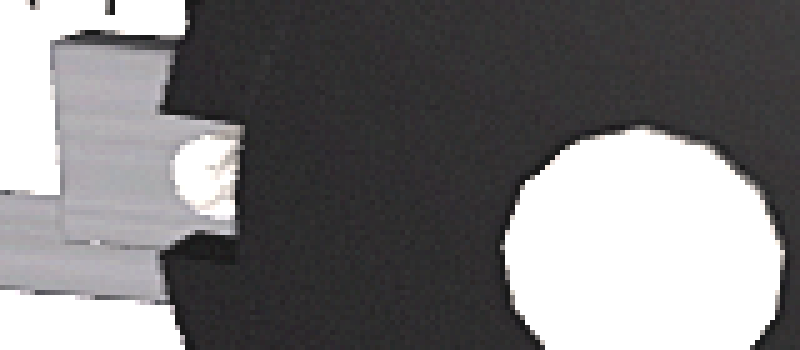

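```bash
python3 - <<'E'
from h import *
W=lambda u,v,z:atz("wrist",(80+u/5,170+v/5),z)[:2]
ang=lambda p:np.degrees(np.arctan2(p[1],p[0]))
pad=W(643,268,.080); print("pad",pad)
o=W(163,180,.077);i=W(240,193.5,.077); print("notch rim",o,ang(o-pad),np.hypot(*(o-pad)),"inner",i,ang(i-pad),np.hypot(*(i-pad)),"midline",ang(o-i))
for z in(.063,.0675):
    p=W(217,177,z); print("pin",p,ang(p-pad),np.hypot(*(p-pad)))
for c in [(.5727,-.0587)]:
    print(ang(o-c),ang(i-c),ang(W(217,177,.063)-c))
E
```

```text
pad [ 0.57315334 -0.05868995]
notch rim [ 0.57083259 -0.10763997] -92.71439655969563 0.04900499894367034 inner [ 0.5713082  -0.09998489] -92.5583971893043 0.04133614652323189 midline -93.5551759651144
pin [ 0.57457952 -0.10875149] -88.36816716160881 0.0500818560848433
pin [ 0.57305994 -0.10666315] -90.11155443584938 0.04797328970173436
-92.18518177516583 -91.93083469197448 -87.8494500509597
```

The crop shows the notch midline at -92.6° and the pin at -88.4° (its radius of 50 mm checks out, and it agrees with the rail direction). I'll turn 4.2° more.

Call:
step_arm --steps '[[[0, 0.8, -1.4], [-2.1, 0, 0], -1], [[0, 0.8, -1.4], [-2.1, 0, 0], -1], [[0, 0, 0], [0, 0, 0], -1]]'

```text
clock: 9.4
position: [0.5884, -0.0204, 0.0888]
eef_rot: [0.704, -0.07, 0.704, 0.07]
contact_force: [1.1, 0.3, -0.4]
opening: 0.001
```

```bash
python3 look.py 6;python3 - <<'E'
import cv2
a=cv2.imread("pics/wrist_6.png")[170:240,80:240]; a=cv2.convertScaleAbs(a,alpha=1.6,beta=25)
cv2.imwrite("pics/c6.png",cv2.resize(a,None,fx=5,fy=5,interpolation=cv2.INTER_NEAREST))
E
```

```text
9.4 [ 0.5884 -0.0204  0.0888] [-0.1361  0.6127  1.5839 -0.      0.9447 -1.9041] [ 1.0519  0.2894 -0.407 ]
[[ 0.0002 -0.196   0.9806]
 [-0.0001  0.9806  0.196 ]
 [-1.     -0.0001  0.0002]]
wrist [ 0.5155 -0.0347  0.2315] [0.0927 0.6275 0.7648 0.1132]
press_pad [209.4 221.7] 0.55 [ 0.5718 -0.0584  0.08  ]
notch [110.1 207.1] 0.58 [ 0.575  -0.1089  0.077 ]
notch [267.4 195.1] 0.48 [ 0.5535 -0.0325  0.077 ]
post_top [273.8 252.2] 0.6 [ 0.5722 -0.0253  0.102 ]
pin_tip [120.5 200.6] 0.89 [ 0.574  -0.1082  0.0675]
focus_disc [211.4 219. ] 0.64 [ 0.5742 -0.0593  0.069 ]
focus_disc [443.   38.9] 0.28 [0.4677 0.0326 0.069 ]
```

View pics/c6.png

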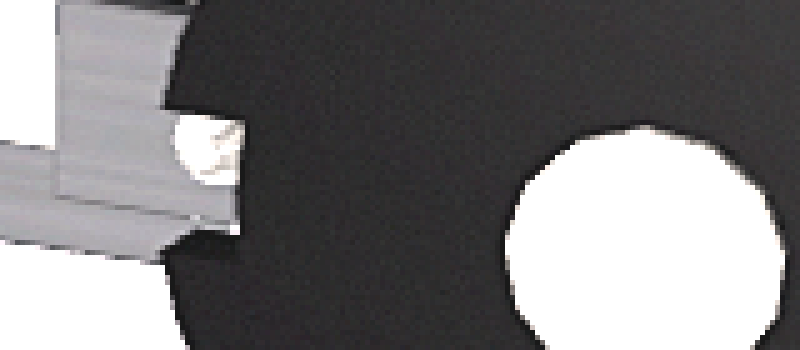

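```bash
python3 - <<'E'
from h import *
W=lambda u,v,z:atz("wrist",(80+u/5,170+v/5),z)[:2]
ang=lambda p:np.degrees(np.arctan2(p[1],p[0]))
pad=W(645,266,.080); print("pad",pad)
o=W(163,181,.077);i=W(241,189,.077); p=W(217,140,.063)
for c in (pad,np.array([.573,-.0588])): print([(round(ang(x-c),1),round(np.hypot(*(x-c)),4)) for x in(o,i,p)])
E
```

```text
pad [ 0.57266842 -0.05847948]
[(np.float64(-88.0), np.float64(0.0492)), (np.float64(-88.6), np.float64(0.0414)), (np.float64(-88.6), np.float64(0.0503))]
[(np.float64(-88.4), np.float64(0.0489)), (np.float64(-89.1), np.float64(0.0411)), (np.float64(-89.0), np.float64(0.0499))]
```

Notch and pin now agree to within about 0.6°. I'll back away from the post, rise, and turn the tool so its wide side stays clear of the post while pressing.

Call:
step_arm --steps '[[[0, 0, 6], [0, 0, 0], -1], [[0, 0, 12], [0, 0, 0], -1], [[-25, 0, 0], [0, 0, 0], -1], [[-35, 0, 0], [0, 0, 0], -1], [[0, 0, 0], [8.5, 0, 0], -1]]'

```text
clock: 10.2
position: [0.6086, -0.017, 0.1528]
eef_rot: [0.709, -0.018, 0.705, 0.017]
contact_force: [0.4, 0.5, -0.8]
opening: -0.004
```

Call:
step_arm --steps '[[[0, 0, 0], [8.5, 0, 0], -1], [[0, 0, 0], [8.5, 0, 0], -1], [[0, 0, 0], [8.5, 0, 0], -1], [[0, 0, 0], [8.5, 0, 0], -1], [[0, 0, 0], [8.5, 0, 0], -1]]'

```text
clock: 10.7
position: [0.6063, -0.0168, 0.1488]
eef_rot: [0.664, 0.242, 0.664, -0.242]
contact_force: [-0.1, -0.4, -0.6]
opening: 0.001
```

Call:
step_arm --steps '[[[0, 0, 0], [8.5, 0, 0], -1], [[0, 0, 0], [8.5, 0, 0], -1], [[0, 0, 0], [8.5, 0, 0], -1], [[0, 0, 0], [8.5, 0, 0], -1], [[0, 0, 0], [8.5, 0, 0], -1]]'

```text
clock: 11.2
position: [0.6064, -0.0168, 0.1488]
eef_rot: [0.531, 0.466, 0.531, -0.466]
contact_force: [0.1, 0.3, 0.1]
opening: -0.0
```

```bash
python3 look.py 7 0 wrist scene; python3 - <<'E'
from h import *
s=env.read_state();M=quat(s["eef_rot"]).as_matrix()
print(M.T@(np.array([.5728,-.0587,.084])-s["position"])*1e3)
E
```

```text
11.2 [ 0.6064 -0.0168  0.1488] [-0.1261  0.5554  1.4867 -0.      1.0994 -0.2562] [0.0686 0.3029 0.1328]
[[ 0.0001  0.9915  0.1297]
 [-0.      0.1297 -0.9915]
 [-1.      0.0001  0.    ]]
wrist [0.5971 0.0568 0.2915] [0.1462 0.9874 0.0595 0.0085]
press_pad [228.  275.7] 0.59 [ 0.5745 -0.0599  0.08  ]
notch [224.7 322.5] 0.64 [ 0.5757 -0.1028  0.077 ]
pin_tip [225.5 324. ] 0.74 [ 0.5756 -0.1112  0.0675]
pin_tip [428.1  90.2] 0.66 [0.6904 0.0863 0.0675]
focus_disc [229.1 270.3] 0.71 [ 0.5739 -0.0615  0.069 ]
scene [ 1.1738 -0.2807  1.1969] [-0.2247  0.8195  0.5088 -0.1381]
press_pad [254.1 219.9] 0.83 [ 0.5699 -0.0574  0.08  ]
notch [234.2 228.7] 0.92 [ 0.5694 -0.1212  0.077 ]
post_top [267. 215.] 0.9 [ 0.5835 -0.0213  0.102 ]
post_top [252.2 222.9] 0.52 [ 0.5884 -0.0708  0.102 ]
pin_tip [240.5 226.1] 0.87 [ 0.5645 -0.0997  0.0675]
pin_tip [263.9 216.2] 0.71 [ 0.5645 -0.0232  0.0675]
focus_disc [254.  222.3] 0.9 [ 0.5713 -0.0589  0.069 ]
[ 64.78076964 -38.59498386  36.88399296]
```

Call:
step_arm --steps '[[[0, -19, 18.7], [0, 0, 0], -1], [[0, -19, 18.7], [0, 0, 0], -1], [[20, 0, 0], [0, 0, 0], -1], [[20, 0, 0], [0, 0, 0], -1], [[20, 0, 0], [0, 0, 0], -1]]'

```text
clock: 12.3
position: [0.5735, -0.0593, 0.0884]
eef_rot: [0.533, 0.465, 0.533, -0.465]
contact_force: [1.4, 0.2, 0.2]
opening: -0.0
```

Call:
step_arm --steps '[[[3, 0, 0], [0, 0, 0], -1], [[1.5, 0, 0], [0, 0, 0], -1], [[0, 0, 0], [0, 0, 0], -1]]'

```text
clock: 12.6
position: [0.5739, -0.0591, 0.085]
eef_rot: [0.533, 0.465, 0.533, -0.465]
contact_force: [-0.2, -0.5, 0.7]
opening: -0.005
```

Call:
step_arm --steps '[[[2, 0, 0], [0, 0, 0], -1], [[2, 0, 0], [0, 0, 0], -1], [[2, 0, 0], [0, 0, 0], -1], [[2, 0, 0], [0, 0, 0], -1], [[0, 0, 0], [0, 0, 0], -1]]'

```text
clock: 13.1
position: [0.5737, -0.0591, 0.0763]
eef_rot: [0.533, 0.465, 0.533, -0.465]
contact_force: [0.6, -0.9, 0.8]
opening: -0.001
```

Call:
step_arm --steps '[[[1, 0, 0], [0, 0, 0], -1], [[1, 0, 0], [0, 0, 0], -1]]'

```text
clock: 13.3
position: [0.5736, -0.0591, 0.0744]
eef_rot: [0.533, 0.465, 0.533, -0.465]
contact_force: [1.4, 0.4, 5.5]
opening: -0.001
```

```bash
python3 look.py 8 0.005 wrist side; python3 - <<'E'
import cv2,numpy as np
a=cv2.imread("pics/wrist_8.png")[150:380,130:437]; b=cv2.imread("pics/side_8.png")[150:240,225:345]
cv2.imwrite("pics/c8.png",np.hstack([cv2.resize(a,(400,300)),cv2.resize(b,(400,300),interpolation=cv2.INTER_CUBIC)]))
E
```

```text
13.3 [ 0.5736 -0.0591  0.0744] [-0.2062  0.6207  1.6254  0.      0.8949 -0.3428] [1.3627 0.4348 5.5016]
[[ 0.0005  0.9907  0.1361]
 [-0.0001  0.1361 -0.9907]
 [-1.      0.0005  0.0001]]
wrist [0.5631 0.0143 0.217 ] [0.1462 0.9869 0.0678 0.0099]
post_top [284.5 218. ] 0.82 [ 0.5708 -0.0236  0.097 ]
pin_tip [270.7 347.5] 0.61 [ 0.5759 -0.1095  0.0675]
focus_disc [274.5 265.4] 0.82 [ 0.5715 -0.0607  0.064 ]
side [0.4077 0.859  1.0582] [ 0.0319 -0.0806  0.9315 -0.3534]
press_pad [283. 195.] 0.64 [ 0.581  -0.0596  0.075 ]
notch [285.8 184.1] 0.7 [ 0.5813 -0.1047  0.072 ]
post_top [285.  199.8] 0.76 [ 0.5689 -0.0229  0.097 ]
pin_tip [289.5 185.1] 0.58 [ 0.5712 -0.107   0.0675]
focus_disc [288.4 202.8] 0.91 [ 0.5634 -0.0438  0.064 ]
```

View pics/c8.png

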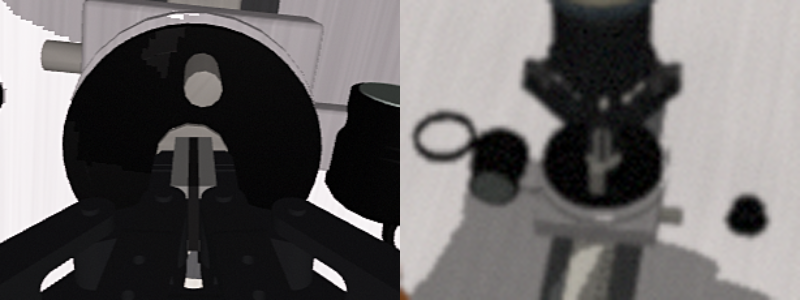

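The picture shows the fingertip on the pad's middle and the post clear of it. At 5.5 N the disc is sliding and already about 5 mm down, so the pin is in the notch. I'll press on.

Call:
step_arm --steps '[[[1.5, 0, 0], [0, 0, 0], -1], [[1.5, 0, 0], [0, 0, 0], -1], [[1.5, 0, 0], [0, 0, 0], -1], [[0, 0, 0], [0, 0, 0], -1]]'

```text
clock: 14.3
position: [0.5734, -0.0591, 0.0696]
eef_rot: [0.533, 0.465, 0.533, -0.465]
contact_force: [1.5, 0.0, 0.8]
opening: 0.0
```

Call:
step_arm --steps '[[[1, 0, 0], [0, 0, 0], -1], [[0.5, 0, 0], [0, 0, 0], -1], [[0, 0, 0], [0, 0, 0], -1]]'

```text
clock: 14.6
position: [0.5733, -0.0591, 0.0682]
eef_rot: [0.533, 0.465, 0.533, -0.465]
contact_force: [1.0, -0.4, 3.1]
opening: -0.005
```

Call:
step_arm --steps '[[[0.5, 0, 0], [0, 0, 0], -1], [[0.4, 0, 0], [0, 0, 0], -1], [[0, 0, 0], [0, 0, 0], -1]]'

```text
clock: 14.9
position: [0.5734, -0.0591, 0.0678]
eef_rot: [0.533, 0.465, 0.533, -0.465]
contact_force: [-0.6, 0.3, 14.2]
opening: -0.001
```

Call:
step_arm --steps '[[[0.3, 0, 0], [0, 0, 0], -1], [[0, 0, 0], [0, 0, 0], -1], [[-0.8, 0, 0], [0, 0, 0], -1], [[-8, 0, 0], [0, 0, 0], -1], [[-30, 0, 0], [0, 0, 0], -1]]'

```text
clock: 15.4
position: [0.5714, -0.0587, 0.1042]
eef_rot: [0.531, 0.464, 0.535, -0.466]
contact_force: [0.4, -0.2, 0.2]
opening: 0.001
```

Call:
step_arm --steps '[[[-35, 0, 0], [0, 0, 0], -1], [[-35, 0, 20], [0, 0, 0], -1], [[0, 0, 35], [0, 0, 0], -1], [[0, 0, 35], [0, 0, 0], -1], [[0, 0, 10], [0, 0, 0], -1]]'

```text
clock: 15.9
position: [0.5872, -0.161, 0.1764]
eef_rot: [0.533, 0.465, 0.532, -0.465]
contact_force: [0.5, 0.0, 0.1]
opening: -0.001
```

```bash
python3 look.py 9 0.012 wrist side; python3 - <<'E'
import cv2,numpy as np
a=cv2.imread("pics/wrist_9.png"); b=cv2.imread("pics/side_9.png")[150:240,225:345]
cv2.imwrite("pics/c9.png",np.hstack([cv2.resize(a,(400,300)),cv2.resize(b,(400,300),interpolation=cv2.INTER_CUBIC)]))
E
```

```text
15.9 [ 0.5872 -0.161   0.1764] [-0.3653  0.5264  1.4532 -0.0006  1.1613 -0.4998] [0.4881 0.0436 0.0968]
[[ 0.0005  0.9909  0.1343]
 [-0.0008  0.1343 -0.9909]
 [-1.      0.0004  0.0009]]
wrist [ 0.5768 -0.0875  0.3188] [0.1464 0.9869 0.0667 0.0096]
press_pad [277.5  73.7] 0.93 [ 0.5719 -0.057   0.068 ]
notch [271.5 141.2] 0.67 [ 0.5735 -0.104   0.065 ]
post_top [279.9   6.9] 0.58 [ 0.5681 -0.0192  0.09  ]
focus_disc [277.5  76.8] 0.65 [ 0.5716 -0.0555  0.057 ]
side [0.4077 0.859  1.0582] [ 0.0319 -0.0806  0.9315 -0.3534]
press_pad [286.8 199.8] 0.88 [ 0.5689 -0.0503  0.068 ]
press_pad [287.9 182.3] 0.51 [ 0.5774 -0.1166  0.068 ]
notch [288.3 183.9] 0.68 [ 0.5757 -0.1135  0.065 ]
post_top [285.2 198. ] 0.68 [ 0.5707 -0.0358  0.09  ]
pin_tip [288.8 183.4] 0.69 [ 0.5743 -0.1132  0.0675]
pin_tip [221.6 244.8] 0.37 [0.7032 0.1285 0.0675]
focus_disc [288.4 202. ] 0.66 [ 0.565  -0.0531  0.057 ]
focus_disc [329.8 215. ] 0.2 [ 0.4486 -0.0255  0.057 ]
```

View pics/c9.png

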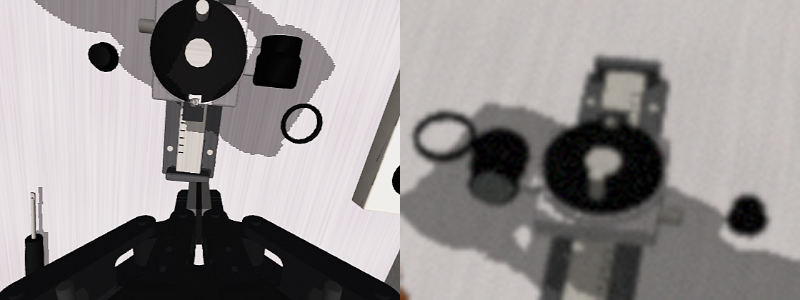

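```bash
python3 -c "
from bench import env; print(env.read_state()['clock']); print(env.job_done())"
```

```text
16.5
the job is handed in; nothing more can be done
None
```

The focus disc is turned to the key pin and pressed home, and the job was handed in at 16.5 s. The hand finished shut and clear, about 100 mm to the side and over 100 mm above the disc.

- **Turning:** I pushed the finger post about 60° counter-clockwise with the shut fingertip. In the last close picture before pressing, the notch and the pin agreed to within about 0.6°.
- **Pressing:** I then pressed straight down on the steel pad's centre. The disc slid at about 5.5 N. It stopped solidly with the fingertip at 67.8 mm and 14.2 N, against the 68 mm expected when seated. I added one further 0.3 mm press (force not read) before letting go.
- **Last checks:** The final pictures show the pin in the notch, the post opposite it and nothing nearby moved. The last force reading was about zero.
- **Disagreements:** The network point estimates scattered by up to about 10 mm between cameras, mostly in the distant side view. I relied on the close wrist pictures, which matched the given sizes. The depth rests on the fingertip height and the contact force, because the joint itself gives no reading.

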